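# Shut and latch the charging cage

## Task

The sliding gate of the battery charging cage stands open. Take its steel latch bar by the grip fin, lift it, slide the gate shut against its spring with the bar raised over the keeper's hump, and let the bar drop fully home in the keeper's notch so that the gate stays shut when you let go. Feel for the notch gently, since the keeper is not always in quite the same place: do not ram or force the bar against it; leave the other things where they are.

Things in the scene. Friction and masses are not known exactly. Their poses are not given: they have to be found in the camera images.
- cage: Fixed charging cage, 235 (x) x 505 (y) x 150 mm high, grey steel with clear panels. Origin on the table, 100 mm behind (+x of) the plane in which its gate slides; x points from the gate into the cage (away from the robot at yaw 0), y along the front in the direction in which the gate shuts, z up.
- post (a point): Point on top of the cage's front post at the +y end (cage x -100, y 220, z 150 mm). The dark steel keeper is screwed on there through slots: the middle of its notch lies up to 16 mm to either side of this point along y, different each time and not measured; find it by eye or by feel.
- post_top (a point): Same point, 60 mm higher: the level of the keeper's top. Along +y the rigid keeper is: a hump 28 mm long with upright sides, top at z = 176 mm; a notch 14 mm long, open above, floor at z = 154 mm; a stop wall 28 mm thick, top at z = 210 mm. All are 24 mm wide in x.
- gate (a joint): Slide of the clear, aluminium-framed gate (170 mm wide, 0.4 to 0.9 kg) along the cage's +y, m. 0 = open (start), grows as it shuts, track ends at 0.146. A spring pulls it open with 3 to 4.4 N, friction 1 N; let go unlatched it slides open. Latched it reads 0.107 to 0.139, depending on the keeper; tongue against the stop wall: 4 mm more than latched.
- latch (a joint): Hinge of the steel latch bar on the gate, rad: 0 = level (its rest, stopped by a pin), grows as the free (+y) end is lifted, up to 0.7. Falls by its own weight (0.22 kg in all). At 0.09 the tongue's lower end is level with the hump's top; above 0.28 it would clear the stop wall too.
- pivot (a point): The latch bar's pivot, at cage x -100 mm, y -80 mm + gate joint, z 185 mm. The bar runs from it along +y, 182 mm long, 14 mm high, 10 mm thick (x).
- fin (a point): Middle of the grip fin, an upright steel plate on the latch bar: 10 mm thick (cage x), 28 mm wide (y); its top is 15 mm above this point, the bar's underside 29 mm below. Level bar: 125 mm along +y from the pivot and 22 mm above it. Pinch it across its thickness from above; free all round (gate top 57 mm lower). It turns with the bar and may turn between the fingers.
- tongue: The tongue, a steel block 10 x 10 mm, 22 mm high, under the bar's free end; origin at its middle, with a level bar 175 mm along +y from the pivot and 14 mm below it. Bar lifted by angle a: it lies (50 cos a + 36 sin a) mm farther along +y than the fin's middle. It enters the notch; lifted, it leans with the bar, its lower end towards +y; it may bear on anything with at most 16 N.
- pack0: Bystander: grey battery pack, 90 x 45 x 50 mm, inside the cage; origin at the centre of its underside.
- pack1: Bystander: black battery pack, 90 x 45 x 50 mm, inside the cage; origin at the centre of its underside.
- wrench: Bystander: wrench 160 mm long, lying on the cage's top; origin at the centre of its underside.
- jar: Bystander: jar 48 mm across, 60 mm high, on the cage's top; origin at the centre of its underside.
- carton: Bystander: cardboard box 70 x 50 x 30 mm, on the cage's top; origin at the centre of its underside.
- meter: Bystander: hand multimeter 75 x 150 x 34 mm, on the table before the cage; origin at the centre of its underside.
- spool: Bystander: metal spool 60 mm across, 40 mm high, before the cage; origin at the centre of its underside.
- tray: Bystander: clear open tray 80 x 110 x 35 mm, before the cage; origin at the centre of its underside.

How it is judged:
On the way, in this order (a step that is already met when the one before it is completed fails the run):
1. the latch bar is lifted (tongue above the height of the hump) before the gate passes the hump (value of joint latch above 0.1 rad and value of joint gate below 0.1015 m), for 0.05 s.
2. the gate is carried over with the bar raised, to where the keeper is (value of joint gate above 0.104 m and value of joint latch above 0.07 rad), for 0.02 s.
At the end, for the whole second after the job is handed in: the latch bar lies level (within 0.03 rad) with its tongue in the keeper's notch, beyond the hump, and the gate is shut (joint above 0.104 m) and at rest, held by the latch alone (value of joint latch below 0.03 rad and value of joint gate above 0.104 m and velocity of joint gate between -0.01 and 0.01 m/s); the robot touches nothing.
It fails at once if the tongue bears on anything with more than 16 N (contact force between tongue and anything else above 16 N).
It fails at once if a bystander is moved by more than 30 mm (distance of any of pack0, pack1, wrench, jar, carton, meter, spool, tray from where it was at the start of the episode above 0.03 m).
It also fails if it takes over 46 s, if anything falls off the work surface, if the arm or the gripper's body presses on something with over 40 N, if the wrist force passes 120 N, or if a joint passes its speed limit or range.

## Robot

A 6-joint arm with a two-finger parallel gripper is mounted at the origin on the work surface. World frame = base frame: x ahead of the robot, y to its left, z up, the work surface at z = 0. Lengths are in m, angles in rad, forces in N, time in s.
With the tool pointing down it reaches from about 0.35 to 0.875 m from the base axis. Payload 4.2 kg.
Tool frame: the origin (TCP) lies midway between the tips of the shut fingers; the grasp point (between the pads) lies 19 mm behind it (robot.pinch_z is the distance from the TCP to the grasp point, in m); z points along the fingers, y is the line along which they close (so a half turn about z gives the same grasp; the last joint's range is limited). The gripper opens to 87 mm and grips with 3 to 60 N. Pads are 19 mm wide; open, the fingers measure 117 mm over their backs; the gripper's body (75 mm by 190 mm) begins 51 mm behind the grasp point.
Start: joints at [1.539, 0.385, 0.008, 0, -1.194, -0.259], TCP at [0.179, 0.599, 0.223] pointing down, gripper open.
Joint ranges: [-3.14, 3.14], [-1.21, 2.06], [-1.07, 1.41], [-3.16, 2.05], [-2.99, -0.16], [-3.1, 3.1]. Speed limits (rad/s): [2.79, 2.79, 3.14, 3.14, 3.14, 3.14].

## Interface

Orientations are given as a unit quaternion [w, x, y, z].
In Python, from plant import robot gives the robot as it stands.
- The arm moves only by the shell command python3 -m creep 'ROWS' [FORCE]. ROWS is JSON, a list of rows, each a list of 7 numbers: the gripper command: -1 is fully open, 1 is shut, values between are in proportion, then the shift along the tool's x, y, z in m, then the turn, a rotation vector about the tool's x, y, z in degrees. In form: [[grip, tx, ty, tz, ax, ay, az], ...]. A call has 1 to 12 rows; each row is the pose to reach, as a shift and turn from the pose commanded when the call began, along the tool's axes at that moment; what a row does not reach only later rows make up. A row lasts 1/12 s, in which the tool goes at most 41.7 mm and 7.16 degrees, less where a joint would pass 70% of its speed; a pose out of reach is approached as far as the arm can. A call with a gripper value outside its range is refused whole. The fingers move at their own pace and stop on an object; FORCE is the grip in N (left out, the last holds). Time passes only in rows, so rows that repeat a pose let the fingers close. It gives the time, the measured TCP pose, the force, the opening and the grip force at its end, in the units of the state.
- robot.get_obs(): the state, without advancing time (a new reading comes with each control period).
- robot.snapshot(name): name is "side" or "top"; returns (picture, depth): 400x640x3 uint8, red, green, blue; 400x640 float32, m along the optical axis (not along the pixel's ray), 0 where there is no reading.
- robot.camera_params(name): a dict with "fx", "fy", "cx", "cy" (pixels), "k1" (the pictures are not rectified: a ray, as slopes to the right and down, at radius r is drawn at 1 + k1 r^2 times it, then the intrinsics apply), "R" (3x3) and "t" (3): a world point X has camera coordinates R X + t. Camera axes: x right, y down, z forward; pixel columns grow to the right and rows downward; lengths in m; the calibration is good to about 2 mm. A picture is of the moment at which its call begins. camera_params takes no time and is no camera call.
- robot.hand_in(): hands the job in; it is judged then, once.
The state is a dict: "clock": time; "joint_pos": joint angles; "qvel": joint speeds; "joint_efforts": joint torques, N m; "ee_pos": TCP position; "orientation": TCP orientation; "force": force on the tool from outside, world axes, zero at the start; "moment": the same for the moment, N m; "width": opening from 0.0 (shut) to 1.0 (fully open); "grip_force": force on a finger pad.
Only numpy, scipy, OpenCV 4.12 (cv2) and the standard library are available. Lean on these libraries where they do the work, as an engineer would, in place of code of your own. Each camera call takes 0.05 s, during which the arm holds its last target. There are 200 camera calls.

## Working session

There is one attempt and no reset: what is moved stays moved. The work goes in short steps, Python scripts to look and compute and a shell command to move; the robot and the scene stay as the last step left them, time stands still between calls to the robot, and variables do not carry over. Pictures are saved under pics/ and viewed, at most 10 in all, crops included, and the job is handed in when it is done.

```bash
mkdir -p pics; ls; cat > h.py <<'E'
import numpy as np, cv2
from plant import robot
from scipy.spatial.transform import Rotation as Ro
def cloud(name, depth):
    c=robot.camera_params(name); v,u=np.mgrid[:400,:640]
    p=np.stack([(u-c['cx'])/c['fx'],(v-c['cy'])/c['fy']],-1); q=p.copy()
    for _ in range(8): q=p/(1+c['k1']*(q**2).sum(-1,keepdims=True))
    X=np.concatenate([q,np.ones(q.shape[:2]+(1,))],-1)*depth[...,None]
    return (X-np.array(c['t']))@np.array(c['R'])
E
python3 - <<'E'
from h import *
for n in("side","top"):
    im,d=robot.snapshot(n); np.savez(n+'.npz',im=im,d=d); cv2.imwrite(f'pics/{n}0.png',im[...,::-1])
    c=robot.camera_params(n); print(n,-np.array(c['R']).T@c['t'],c['R'])
o=robot.get_obs(); print(o)
print(Ro.from_quat(np.roll(o['orientation'],-1)).as_matrix().round(3), robot.pinch_z)
E
```

```text
pics
side [-0.06511791 -0.15797593  0.81328004] [[ 0.14040115 -0.98998729 -0.0145835 ]
 [-0.70215503 -0.08917421 -0.70641792]
 [ 0.69804429  0.10942177 -0.70764472]]
top [ 0.41995368 -0.05614655  1.05516058] [[ 7.44215293e-03 -9.99972274e-01 -2.57384588e-04]
 [-9.89029806e-01 -7.32274100e-03 -1.47534474e-01]
 [ 1.47528498e-01  1.35253514e-03 -9.89056880e-01]]
{'clock': 0.1, 'joint_pos': array([ 1.53855942e+00,  3.85490403e-01,  6.77391233e-03, -4.60633741e-04,
       -1.19399835e+00, -2.58611012e-01]), 'qvel': array([ 0.00040394, -0.00283835,  0.00115226,  0.00136669, -0.00032478,
        0.00049647]), 'joint_efforts': array([-1.85898321e-04, -3.91694105e+01,  1.87935197e+01,  4.23195049e+00,
        1.34260792e-02, -7.18421188e-05]), 'ee_pos': array([0.17904401, 0.59824616, 0.22156317]), 'orientation': array([ 9.77298233e-04,  9.89431767e-01, -1.44995908e-01, -1.04364534e-04]), 'force': array([0.30685018, 0.63294234, 0.35968694]), 'moment': array([-0.00048643, -0.06303657, -0.0032137 ]), 'grip_force': 0.0, 'width': 1.0031383590455096}
[[ 0.958 -0.287 -0.   ]
 [-0.287 -0.958 -0.002]
 [ 0.     0.002 -1.   ]] 0.0187
```

View pics/top0.png

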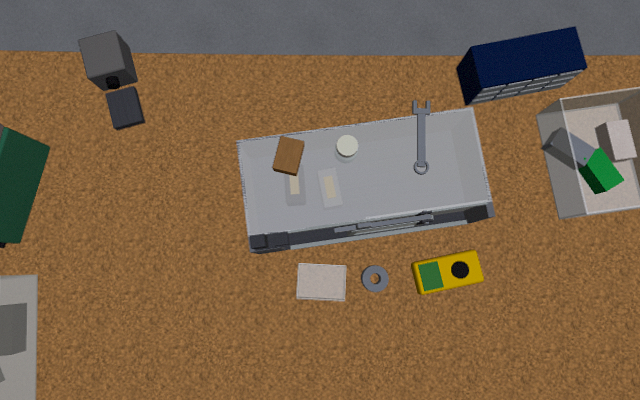

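View pics/side0.png

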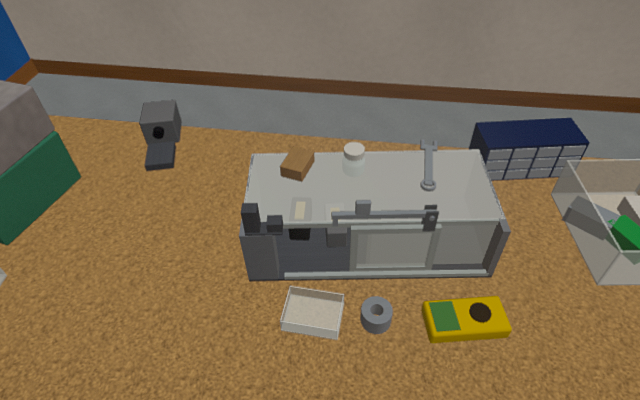

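The top view shows the cage at px (238–490, 108–250), with the keeper at its left front corner (250–290, 240) and the bar along (345–432, 225). The side view shows the fin at (363,207), the tongue end of the bar at (333,213), the hump at (275,223) and the stop wall at (250,215).

```bash
python3 - <<'E'
from h import *
for n in("side","top"):
    f=np.load(n+'.npz'); P=cloud(n,f['d']); ok=f['d']>0
    v,u=np.mgrid[:400,:640]
    roi=ok&((u>235)&(u<450)&(v>195)&(v<260))
    if n=='top': cv2.imwrite('pics/crop.png',cv2.resize(f['im'][195:260,230:500,::-1],None,fx=2.9,fy=2.9,interpolation=2))
    z=P[...,2]
    for lo,hi in((.204,.225),(.186,.198),(.17,.18)):
        m=(roi&(z>lo)&(z<hi)).astype(np.uint8)
        k,l,st,_=cv2.connectedComponentsWithStats(m)
        for i in range(1,k):
            if st[i,4]>12:
                Q=P[l==i]; r=cv2.minAreaRect((Q[:,:2]*1000).astype(np.float32)); print(n,lo,st[i],np.median(Q,0).round(4),Q.min(0).round(3),Q.max(0).round(3),np.round(r[0],1),np.round(r[1],1),round(r[2],1))
    # cage roof outline front edge/back
    m=(ok&(z>.14)&(z<.156)&(u>230)&(u<500)&(v>95)&(v<255)); Q=P[m]; r=cv2.minAreaRect((Q[:,:2]*1000).astype(np.float32)); print(n,'roof',r)
E
```

```text
side 0.204 [355 200  16  11 168] [ 0.4955 -0.1393  0.2172] [ 0.491 -0.153  0.204] [ 0.504 -0.126  0.225] [ 498.4 -139.5] [11.6 27.3] 7.2
side 0.204 [241 203  17  13 204] [0.4662 0.062  0.2102] [0.454 0.047 0.204] [0.482 0.077 0.214] [468.4  62.3] [27.2 28.2] 8.8
side 0.186 [331 205 108  15 646] [ 0.5048 -0.19    0.1918] [ 0.486 -0.275  0.186] [ 0.529 -0.083  0.198] [ 508.  -178.6] [ 25.2 192.7] 6.0
side 0.186 [242 209  17  14  82] [0.4575 0.058  0.1919] [0.454 0.046 0.186] [0.481 0.075 0.198] [461.6  55.6] [19.4 35.2] 45.4
side 0.17 [243 215  17  14  69] [0.4572 0.0579 0.1751] [0.454 0.047 0.17 ] [0.482 0.074 0.18 ] [462.2  55.6] [18.6 35.7] 47.7
side 0.17 [266 215  16  13 192] [0.4718 0.0204 0.1763] [0.461 0.005 0.17 ] [0.488 0.036 0.179] [474.5  20.6] [25.1 28.1] 7.1
side 0.17 [332 219   6   5  21] [ 0.4877 -0.0912  0.1746] [ 0.485 -0.095  0.17 ] [ 0.489 -0.086  0.18 ] [487.2 -90.5] [3.5 9.3] 5.5
side 0.17 [424 219  13   6  42] [ 0.5087 -0.2628  0.1749] [ 0.507 -0.275  0.17 ] [ 0.511 -0.253  0.18 ] [ 508.9 -264.1] [ 3.9 22.1] 5.3
side roof ((617.2442626953125, -144.85049438476562),
[... 265 characters left out ...]
205] [0.48  0.076 0.214] [466.9  62. ] [23.8 28.4] 8.3
top 0.186 [370 212  61  16 327] [ 0.5098 -0.2168  0.1916] [ 0.496 -0.272  0.186] [ 0.525 -0.154  0.198] [ 511.6 -212.5] [ 17.1 119.4] 7.5
top 0.186 [421 220   9   4  16] [ 0.5064 -0.2625  0.1906] [ 0.504 -0.269  0.186] [ 0.51  -0.254  0.196] [ 506.5 -261.2] [ 5.  14.9] 6.7
top 0.186 [334 225  25   8 119] [ 0.4931 -0.1058  0.1912] [ 0.485 -0.131  0.187] [ 0.499 -0.084  0.197] [ 492.9 -107.2] [ 9.9 46.6] 8.7
top 0.17 [273 232  16  14 177] [0.4738 0.02   0.176 ] [0.46  0.006 0.17 ] [0.486 0.036 0.18 ] [473.5  20.4] [24.3 28.1] 8.7
top roof ((617.6851806640625, -144.36703491210938), (266.93048095703125, 505.4468994140625), 8.810235977172852)
```

View pics/crop.png

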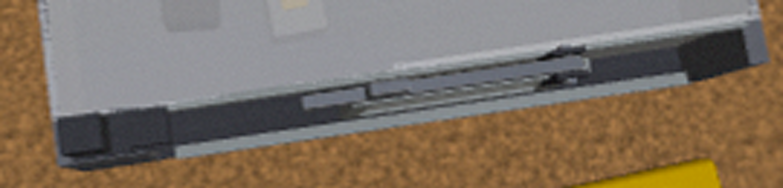

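The yaw is about 8.6°, the fin is at (0.498, −0.140), and the notch centre lies about 183 mm beyond the fin along the shutting direction. That puts the latched gate at about 0.131. Moving above the fin.

```bash
python3 -m creep '[[-1,0,0,-0.04,0,0,0],[-1,0,0,-0.078,0,0,0],[-1,0.517,0.615,-0.078,0,0,64.7],[-1,0.517,0.615,-0.078,0,0,64.7],[-1,0.517,0.615,-0.078,0,0,64.7],[-1,0.517,0.615,-0.078,0,0,64.7],[-1,0.517,0.615,-0.078,0,0,64.7],[-1,0.517,0.615,-0.078,0,0,64.7],[-1,0.517,0.615,-0.078,0,0,64.7],[-1,0.517,0.615,-0.078,0,0,64.7],[-1,0.517,0.615,-0.078,0,0,64.7],[-1,0.517,0.615,-0.078,0,0,64.7]]' 20
```

```text
clock: 1.1
ee_pos: [0.3445, 0.2141, 0.3005]
orientation: [-0.0, 0.757, -0.653, -0.0]
force: [0.8, 0.1, 0.6]
width: 1.004
grip_force: 0.0
```

```bash
cat >> h.py <<'E'
D=np.array([-.1495,.9888,0]); Ex=np.array([.9888,.1495,0])
RT=np.stack([-D,-Ex,[0,0,-1]],1)
def delta(p):
    o=robot.get_obs(); R=Ro.from_quat(np.roll(o['orientation'],-1)).as_matrix()
    print('shift',(R.T@(np.array(p)-o['ee_pos'])).round(4),'turn',Ro.from_matrix(R.T@RT).as_rotvec(degrees=True).round(2),'t',o['clock'])
E
python3 -c "
from h import *
delta([.498,-.14,.27])"
```

```text
shift [ 0.3728 -0.1     0.0304] turn [ 0.01  0.01 -0.17] t 1.1
```

```bash
python3 -m creep '[[-1,0.36,-0.1,0.0,0,0,0],[-1,0.36,-0.1,0.0,0,0,0],[-1,0.36,-0.1,0.0,0,0,0],[-1,0.36,-0.1,0.0,0,0,0],[-1,0.36,-0.1,0.0,0,0,0],[-1,0.36,-0.1,0.0,0,0,0],[-1,0.36,-0.1,0.0,0,0,0],[-1,0.36,-0.1,0.0,0,0,0],[-1,0.36,-0.1,0.0,0,0,0],[-1,0.36,-0.1,0.0,0,0,0],[-1,0.36,-0.1,0.01,0,0,0],[-1,0.36,-0.1,0.02,0,0,0]]'; python3 -c "
from h import *
delta([.498,-.14,.19])
im,d=robot.snapshot('side'); cv2.imwrite('pics/a.png',cv2.resize(im[100:300,220:520,::-1],None,fx=2.6,fy=2.6))"
```

```text
clock: 2.1
ee_pos: [0.4972, -0.1246, 0.2795]
orientation: [-0.0, 0.758, -0.652, -0.0]
force: [-0.4, 0.2, 0.2]
width: 1.001
grip_force: 0.0
shift [0.0154 0.0015 0.0894] turn [ 0.01  0.04 -0.01] t 2.1
```

View pics/a.png

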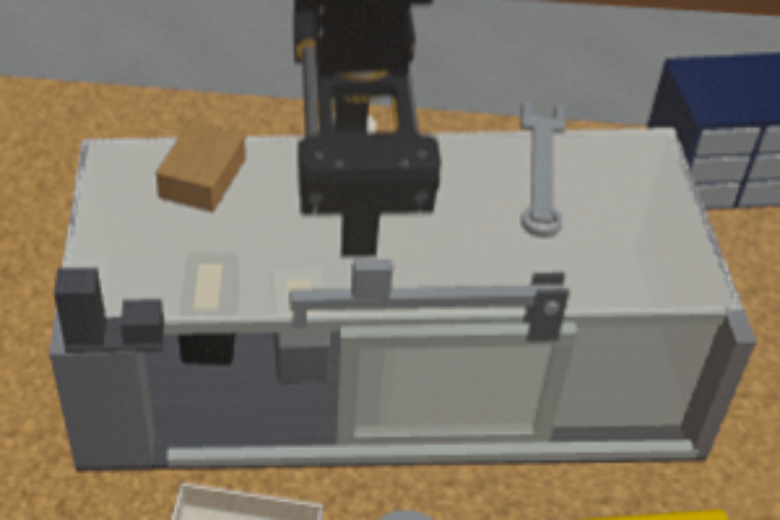

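The picture shows the finger at (360,235), nearly above the fin at (372,278). It needs the 15 mm shift along tool x, then the descent and grip.

```bash
python3 -m creep '[[-1,0.0155,0.0015,0.02,0,0,0],[-1,0.0155,0.0015,0.045,0,0,0],[-1,0.0155,0.0015,0.07,0,0,0],[-1,0.0155,0.0015,0.089,0,0,0],[-1,0.0155,0.0015,0.089,0,0,0],[-1,0.0155,0.0015,0.089,0,0,0],[1,0.0155,0.0015,0.089,0,0,0],[1,0.0155,0.0015,0.089,0,0,0],[1,0.0155,0.0015,0.089,0,0,0],[1,0.0155,0.0015,0.089,0,0,0],[1,0.0155,0.0015,0.089,0,0,0],[1,0.0155,0.0015,0.089,0,0,0]]' 20;  python3 -c "
from h import *
delta([.498,-.14,.19])"
```

```text
clock: 3.15
ee_pos: [0.4985, -0.1402, 0.192]
orientation: [-0.0, 0.758, -0.652, 0.0]
force: [0.6, -0.5, 1.0]
width: 0.63
grip_force: 0.0
shift [-0.0002  0.0005  0.002 ] turn [-0.04 -0.01  0.03] t 3.15
```

```bash
python3 -m creep '[[1,0,0,0,0,0,0],[1,0,0,0,0,0,0],[1,0,0,0,0,0,0],[1,0,0,0,0,0,0],[1,0,0,0,0,0,0],[1,0,0,0,0,0,0],[1,0,0,0,0,0,0],[1,0,0,0,0,0,0],[1,0,0,0,0,0,0],[1,0,0,0,0,0,0],[1,0,0,0,0,0,0],[1,0,0,0,0,0,0]]' 25
```

```text
clock: 4.15
ee_pos: [0.4996, -0.14, 0.1918]
orientation: [-0.001, 0.758, -0.652, 0.001]
force: [4.8, 0.6, -2.9]
width: 0.114
grip_force: 25.0
```

```bash
python3 -m creep '[[1,0.0004,-0.0005,-0.005,0,-2.4,0],[1,0.001,-0.001,-0.0105,0,-4.9,0],[1,0.0016,-0.001,-0.016,0,-7.3,0],[1,0.0023,-0.001,-0.0211,0,-9.74,0],[1,0.0023,-0.001,-0.0211,0,-9.74,0],[1,0.0023,-0.001,-0.0211,0,-9.74,0],[1,0.0023,-0.001,-0.0211,0,-9.74,0]]';  python3 -c "
from h import *
o=robot.get_obs(); print(o['ee_pos']@D)
delta([.498,-.14,.19])
im,d=robot.snapshot('side'); cv2.imwrite('pics/b.png',cv2.resize(im[150:280,230:470,::-1],None,fx=3.2,fy=3.2))"
```

```text
clock: 4.73
ee_pos: [0.5, -0.1427, 0.2124]
orientation: [-0.055, 0.756, -0.65, -0.063]
force: [4.4, -3.5, -3.1]
width: 0.116
grip_force: 25.0
-0.21586904484296973
shift [0.0008 0.0016 0.0226] turn [-0.04  9.62  0.04] t 4.7333
```

View pics/b.png

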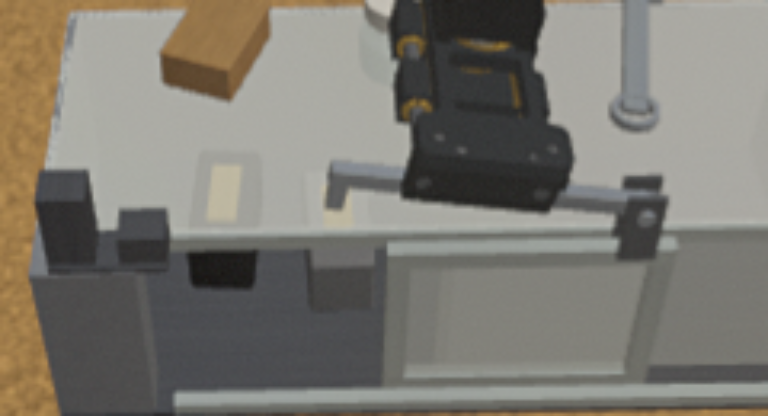

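The bar is up, with its tongue at (337,190) over the crop. Now sliding the gate towards 0.120.

```bash
python3 -m creep '[[1,-0.006,0,0.001,0,0,0],[1,-0.018,0,0.0031,0,0,0],[1,-0.03,0,0.0051,0,0,0],[1,-0.042,0,0.0072,0,0,0],[1,-0.054,0,0.0092,0,0,0],[1,-0.066,0,0.0113,0,0,0],[1,-0.078,0,0.0133,0,0,0],[1,-0.09,0,0.0154,0,0,0],[1,-0.102,0,0.0174,0,0,0],[1,-0.112,0,0.0191,0,0,0],[1,-0.1183,0,0.0202,0,0,0],[1,-0.1183,0,0.0202,0,0,0]]';  python3 -c "
from h import *
o=robot.get_obs(); print(o['ee_pos']@D, o['force']@D,o['ee_pos']@Ex)
delta([.498,-.14,.19])
im,d=robot.snapshot('side'); cv2.imwrite('pics/c.png',cv2.resize(im[160:280,230:410,::-1],None,fx=4.2,fy=4.2))
P=cloud('side',d); v,u=np.mgrid[:400,:640]
# bar end / wall / hump / tongue profile in cage y
for nm,lo,hi,ua,ub in(('wall',.2,.214,235,262),('hump',.170,.180,262,286),('bartop',.186,.235,286,420)):
    Q=P[(d>0)&(P[...,2]>lo)&(P[...,2]<hi)&(u>ua)&(u<ub)&(v>185)&(v<245)]; a=Q@D; x=Q@Ex; k=(x>.455)&(x<.485)
    print(nm,k.sum(),np.percentile(a[k],[1,50,99]).round(4),np.percentile(x[k],[1,50,99]).round(4))
"
```

```text
clock: 5.78
ee_pos: [0.4815, -0.0231, 0.2125]
orientation: [-0.055, 0.756, -0.649, -0.064]
force: [5.1, -2.4, -2.7]
width: 0.112
grip_force: 25.0
-0.09479083953524342 -3.125663858005076 0.4726256852960317
shift [0.1202 0.0015 0.0024] turn [-0.01  9.64  0.15] t 5.7833
wall 225 [-0.0224 -0.0091  0.0051] [0.4592 0.4679 0.4842]
hump 177 [-0.0641 -0.0509 -0.0366] [0.4592 0.4686 0.4836]
bartop 428 [-0.2265 -0.1942 -0.147 ] [0.4599 0.4692 0.4827]
```

View pics/c.png

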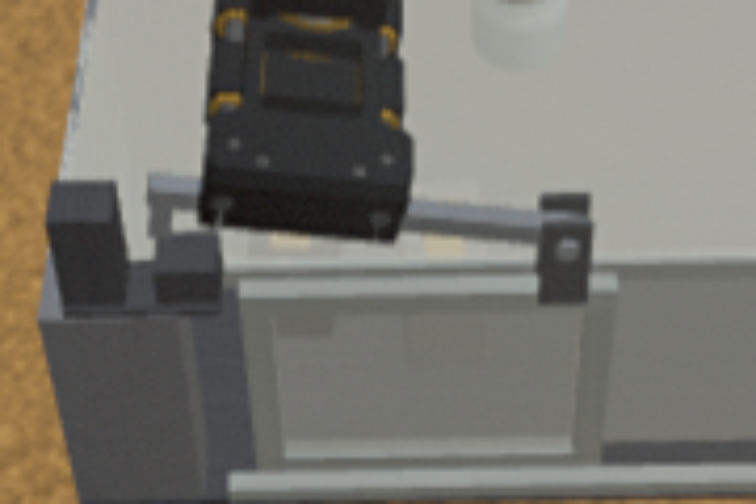

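The crop shows the tongue (160,205) just above the hump (188,265), with the stop wall at (88,240). The depth data puts the notch at −0.0366 to −0.0224 along y, so the gate should read about 0.132 to enter it. I'll slide to about 0.1315, then lower to just above the hump level.

```bash
python3 -m creep '[[1,-0.003,0,0.0005,0,0,0],[1,-0.006,0,0.001,0,0,0],[1,-0.0089,0,0.0015,0,0,0],[1,-0.0103,0,0.0017,0,0,0],[1,-0.0103,0,0.004,0,1,0],[1,-0.0103,0,0.006,0,2,0],[1,-0.0103,0,0.0083,0,3,0],[1,-0.0103,0,0.0105,0,4,0],[1,-0.0103,0,0.0105,0,4,0],[1,-0.0103,0,0.0105,0,4,0]]' 18;  python3 -c "
from h import *
o=robot.get_obs(); print(o['ee_pos']@D, o['force']@D,o['ee_pos']@Ex)
delta([.498,-.14,.19])"
```

```text
clock: 6.67
ee_pos: [0.4798, -0.0125, 0.2039]
orientation: [-0.032, 0.758, -0.651, -0.037]
force: [5.2, -3.5, -3.5]
width: 0.116
grip_force: 18.0
-0.08405926893729183 -4.253321162620306 0.4725855716807471
shift [0.1296 0.0013 0.0013] turn [0.01 5.6  0.11] t 6.6667
```

```bash
python3 -m creep '[[1,-0.0011,0,0.0001,0,0,0],[1,-0.0022,0,0.0002,0,0,0],[1,-0.0022,0,0.0002,0,0,0],[1,-0.0022,0,0.001,0,0.4,0],[1,-0.0022,0,0.002,0,0.8,0],[1,-0.0022,0,0.003,0,1.3,0],[1,-0.0022,0,0.0039,0,1.7,0],[1,-0.0022,0,0.0039,0,1.7,0],[1,-0.0022,0,0.0039,0,1.7,0]]';  python3 -c "
from h import *
o=robot.get_obs(); print(o['ee_pos']@D, o['force']@D,o['ee_pos']@Ex)
delta([.498,-.14,.19])"
```

```text
clock: 7.42
ee_pos: [0.4794, -0.01, 0.2003]
orientation: [-0.022, 0.758, -0.651, -0.026]
force: [5.3, -4.0, -3.4]
width: 0.11
grip_force: 18.0
-0.08152439842802339 -4.738315411535214 0.47258768666443124
shift [0.1318 0.0013 0.0013] turn [0.01 3.92 0.09] t 7.4167
```

```bash
python3 -m creep '[[1,-0.0002,0,0.001,0,0.45,0],[1,-0.0004,0,0.002,0,0.9,0],[1,-0.0006,0,0.003,0,1.4,0],[1,-0.0006,0,0.004,0,1.8,0],[1,-0.0006,0,0.005,0,2.3,0],[1,-0.0006,0,0.006,0,2.75,0],[1,-0.0006,0,0.006,0,2.75,0],[1,-0.0006,0,0.006,0,2.75,0]]';  python3 -c "
from h import *
o=robot.get_obs(); print(o['ee_pos']@D, o['force']@D,o['ee_pos']@Ex)
delta([.498,-.14,.19])
im,d=robot.snapshot('side'); cv2.imwrite('pics/d.png',cv2.resize(im[160:280,230:410,::-1],None,fx=4.2,fy=4.2))"
```

```text
clock: 8.08
ee_pos: [0.4793, -0.009, 0.1944]
orientation: [-0.007, 0.759, -0.651, -0.008]
force: [4.5, -3.8, -4.2]
width: 0.108
grip_force: 18.0
-0.08059542357043743 -4.392068244001223 0.4726059407151521
shift [0.1323 0.0013 0.0018] turn [0.01 1.16 0.1 ] t 8.0833
```

View pics/d.png

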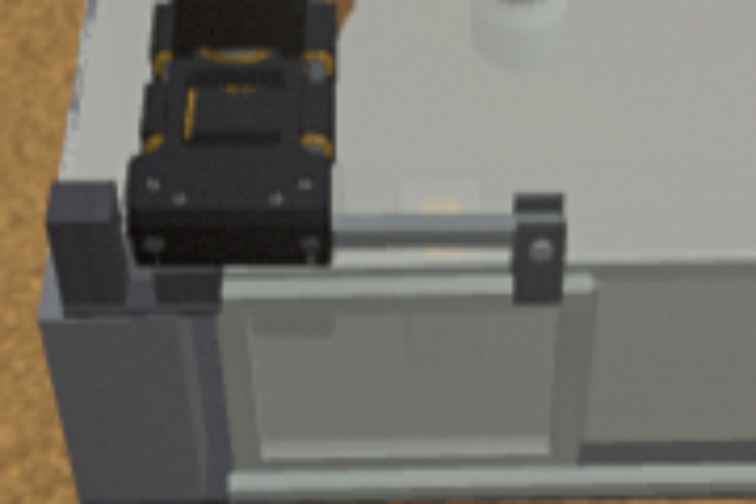

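The bar is nearly level and the tongue is down in the notch region, with no contact force building up. Now lowering the last 2 mm and opening.

```bash
python3 -m creep '[[1,0,0,0.001,0,0.5,0],[1,0,0,0.002,0,1,0],[1,0,0,0.0022,0,1.1,0],[1,0,0,0.0022,0,1.1,0],[-1,0,0,0.0022,0,1.1,0],[-1,0,0,0.0022,0,1.1,0],[-1,0,0,0.0022,0,1.1,0],[-1,0,0,0.0022,0,1.1,0],[-1,0,0,0.0022,0,1.1,0],[-1,0,0,0.0022,0,1.1,0],[-1,0,0,0.0022,0,1.1,0],[-1,0,0,0.0022,0,1.1,0]]';  python3 -c "
from h import *
o=robot.get_obs(); print(o['force'],o['width'])"
```

```text
clock: 9.13
ee_pos: [0.4792, -0.0082, 0.1924]
orientation: [-0.001, 0.758, -0.652, -0.001]
force: [-0.1, -0.4, 0.4]
width: 0.637
grip_force: 0.0
[-0.11757812 -0.42269348  0.37550956] 0.6371997119689613
```

```bash
python3 -m creep '[[-1,0,0,-0.01,0,0,0],[-1,0,0,-0.03,0,0,0],[-1,0,0,-0.06,0,0,0],[-1,0,0,-0.09,0,0,0],[-1,0,0,-0.12,0,0,0],[-1,0,0,-0.15,0,0,0],[-1,0.1,0,-0.15,0,0,0],[-1,0.1,0,-0.15,0,0,0],[-1,0.1,0,-0.15,0,0,0],[-1,0.1,0,-0.15,0,0,0],[-1,0.1,0,-0.15,0,0,0]]';  python3 -c "
from h import *
im,d=robot.snapshot('side'); cv2.imwrite('pics/e.png',cv2.resize(im[160:280,230:410,::-1],None,fx=4.2,fy=4.2))"
```

```text
clock: 10.05
ee_pos: [0.4943, -0.1082, 0.3416]
orientation: [-0.001, 0.758, -0.653, -0.002]
force: [0.5, -0.2, -0.2]
width: 1.005
grip_force: 0.0
```

View pics/e.png

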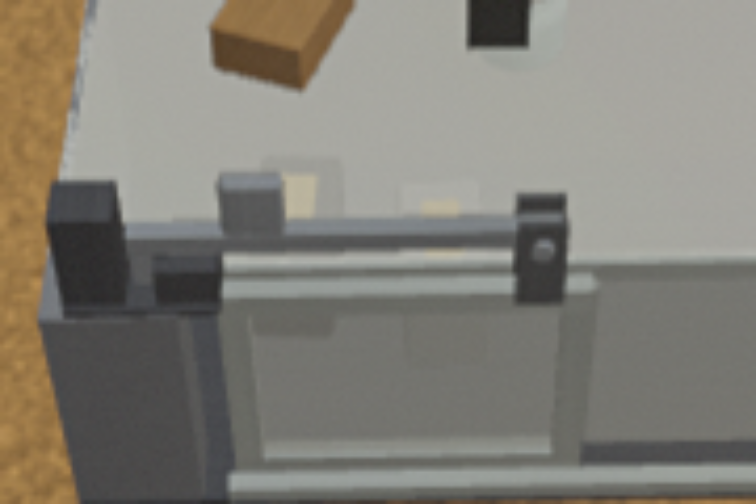

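The bar lies level from the pivot (543,250) to the stop wall (120,240). Its tongue is in the notch behind the hump, and the gate has stayed shut with the hand clear.

```bash
python3 -c "
from plant import robot
print(robot.hand_in())"
```

```text
the job is handed in; nothing more can be done
None
```

The gate is shut, and the last picture shows it held by the level latch bar with its tongue in the keeper's notch and the gripper clear; handed in at about 10 s, with no verdict returned.

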